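# Shut up the paint cupboard

## Task

Close the low paint cupboard on the bench, only pushing with the fingertips: first, while both doors stand wide open, push the tray of jars straight in until it stops against the back, then push both doors fully shut, in either order. Nothing is picked up: the tray stays flat on the bench, its jars stay standing in it, and the other things on and around the cupboard are left where they are.

Things in the scene. Friction and masses are not known exactly. Their poses are not given: they have to be found in the camera images.
- cupboard: low plywood cupboard fixed to the bench, 236 mm wide (y), 156 deep (x), 95 high. Origin on the bench, mid width, in its front plane; x runs level into it, y to its left seen from the robot, z up. Opening 220 wide, 83 high; no floor. The top (12 thick) begins 26 mm behind the front plane, so fingers from above can follow the tray in. Shut doors' inner faces lie on the front plane
- tray: loose open wooden tray of jars, 140 mm deep (x), 210 wide (y), about 0.6 kg with its jars, standing on the bench part way in the cupboard. Its front wall is 10 thick and 55 high, the other walls 35 high, floor 6 thick. Origin under its centre; axes as the cupboard's to within 0.05 rad
- tray_front (a point): point on the outer face of the tray's front wall, mid width, 30 mm above the bench. At the start 45 to 95 mm out of the cupboard; with the tray fully in, against the cupboard's back, it is 8 mm behind the front plane. The push takes 3 to 8 N
- door_left (a joint): door on the cupboard's left (+y) edge, 117 mm wide, 10 thick, z 4 to 92 mm, hinged on its outer edge; 0 shut, grows as it swings out towards the robot, 1.57 straight out, stop at 2.6. Starts at 1.75 to 2.25, stays where left, takes about 1 N. Knob 18 mm across, out 30 mm from the outer face, 98 mm from the hinge, 56 mm above the bench
- door_right (a joint): door on the cupboard's right (-y) edge, 117 mm wide, 10 thick, z 4 to 92 mm, hinged on its outer edge; 0 shut, grows as it swings out towards the robot, 1.57 straight out, stop at 2.6. Starts at 1.75 to 2.25, stays where left, takes about 1 N. Knob 18 mm across, out 30 mm from the outer face, 98 mm from the hinge, 56 mm above the bench
- door_left_hinge (a point): hinge axis of the left door, in the front plane 118 mm left of the cupboard's middle, 48 mm above the bench
- door_right_hinge (a point): hinge axis of the right door, in the front plane 118 mm right of the cupboard's middle, 48 mm above the bench
- door_left_push (a point): point on the outer face of the left door (the face that looks to the robot when shut), 55 mm from the hinge, 48 mm above the bench; moves with the door
- door_right_push (a point): the same point on the right door
- tray_jar0: lidded jar standing in the tray, 36 mm across, 50 high; origin under its centre; made of amber glass
- tray_jar1: lidded jar standing in the tray, 36 mm across, 50 high; origin under its centre; made of clear glass
- tray_jar2: lidded jar standing in the tray, 36 mm across, 50 high; origin under its centre; made of terracotta
- tape_roll: paper tape roll lying flat on the cupboard's top, 72 mm across, 25 high; a bystander
- top_jar: small glass jar on the cupboard's top, 40 mm across, 50 high; a bystander
- ink_bottle: amber bottle left of the cupboard, 52 mm across, 120 high; a bystander
- cup: white ceramic cup right of the cupboard, 76 mm across, 85 high; a bystander
- front_jar: small jar on the bench between robot and cupboard, on the left, 44 mm across, 55 high; a bystander
- brush: brush about 200 mm long, lying crosswise on the bench between robot and cupboard, on the right; origin under its middle; a bystander
- sanding_block: cork sanding block, 100 x 60 x 35 mm, on the bench right of the cupboard, beside its wall; a bystander
Mind the look-alikes: they are no part of the job. What is shaped like the tray_jar1 but yellow is not meant.

How it is judged:
By the outcome, as a careful person would: the job done as asked, in the order asked, and still so for the second after the job is handed in, with the robot touching nothing.
It also fails if it takes over 64 s, if anything falls off the work surface, if the arm or the gripper's body presses on something with over 40 N, if the wrist force passes 120 N, or if a joint passes its speed limit or range.

## Robot

A 6-joint arm with a two-finger parallel gripper is mounted at the origin on the work surface. World frame = base frame: x ahead of the robot, y to its left, z up, the work surface at z = 0. Lengths are in m, angles in rad, forces in N, time in s.
With the tool pointing down it reaches from about 0.275 to 0.725 m from the base axis. Payload 15.9 kg.
Tool frame: the origin (TCP) lies on the centre line of the jaws, within the pads' length; the fingertips stand 8 mm ahead of it and the grasp point (between the pads) lies 11 mm behind it; z points along the fingers, y is the line along which they close (so a half turn about z gives the same grasp; the last joint's range is limited). The gripper opens to 85 mm and grips with 20 to 120 N. Pads are 22 mm wide; open, the fingers measure 114 mm over their backs; the gripper's body (76 mm by 85 mm) begins 54 mm behind the grasp point. The pads swing forward as they close: fully open they stand 13 mm farther back than shut.
Start: joints at [-1.103, 0.213, -0.034, 1.323, 0, 1.571], TCP at [0.225, -0.446, 0.239] pointing down, gripper open.
Joint ranges: [-2.98, 2.98], [-0.74, 1.72], [-1.14, 1.35], [-2.1, 2.04], [-1.57, 1.44], [-3.14, 3.14]. Speed limits (rad/s): [1.89, 1.89, 2.39, 2.57, 3.14, 3.14].

## Interface

Orientations are given as a unit quaternion [w, x, y, z].
In Python, from bench import env gives the robot as it stands.
- The arm moves only by the shell command python3 -m handwheel 'ROWS' [OPENING]. ROWS is JSON, one flat list of numbers, 4 for each row, row after row: the shift along the tool's x, y, z in units of 25 mm (1.0 is 25 mm), then the turn about the tool's z in units of 6 degrees (1.0 is 6 degrees). A call has 1 to 20 rows; each row is the pose to reach, as a shift and turn from the pose commanded when the call began, along the tool's axes at that moment; what a row does not reach only later rows make up. A row lasts 1/12 s, in which the tool goes at most 41.7 mm and 7.16 degrees, less where a joint would pass 70% of its speed; a pose out of reach is approached as far as the arm can. A call with a gripper value outside its range is refused whole. OPENING is the opening in per cent of the stroke, from 0 (shut) to 100 (fully open), set as the call begins (- or left out, the last holds). The fingers move at their own pace and stop on an object; the grip force is fixed at half the most. Time passes only in rows, so rows that repeat a pose let the fingers close. It gives the time, the measured TCP pose, the force, the opening and the grip force at its end, in the units of the state.
- env.get_obs(): the state, without advancing time (a new reading comes with each control period).
- env.capture(name): name is "scene" or "top"; returns the picture (420x560x3 uint8, red, green, blue); there is no depth.
- env.get_calibration(name): a dict with "vfov" (degrees; the focal length in pixels is half the picture's height over the tangent of half this angle, whatever the lens; pixels are square), "cx", "cy" (the principal point, pixels), "R" (3x3) and "t" (3): a world point X has camera coordinates R X + t. Camera axes: x right, y down, z forward; pixel columns grow to the right and rows downward; lengths in m; the calibration is good to about 2 mm. A picture is of the moment at which its call begins. get_calibration takes no time and is no camera call.
- env.sign_off(): hands the job in; it is judged then, once.
The state is a dict: "time": time; "qpos": joint angles; "joint_velocities": joint speeds; "effort": joint torques, N m; "eef_pos": TCP position; "eef_rot": TCP orientation; "contact_force": force on the tool from outside, world axes, zero at the start; "torque": the same for the moment, N m; "finger_gap": finger opening in m; "gripper_force": force on a finger pad.
Only numpy, scipy, OpenCV 4.12 (cv2) and the standard library are available. Lean on these libraries where they do the work, as an engineer would, in place of code of your own. Each camera call takes 0.05 s, during which the arm holds its last target. There are 200 camera calls.

## Working session

There is one attempt and no reset: what is moved stays moved. The work goes in short steps, Python scripts to look and compute and a shell command to move; the robot and the scene stay as the last step left them, time stands still between calls to the robot, and variables do not carry over. Pictures are saved under pics/ and viewed, at most 11 in all, crops included, and the job is handed in when it is done.

```bash
mkdir -p pics; python3 - <<'E'
from bench import env
import cv2,numpy as np
for n in("scene","top"):
    cv2.imwrite(f"pics/{n}0.png",env.capture(n)[:,:,::-1]); c=env.get_calibration(n); print(n,c)
o=env.get_obs();print(o["time"],o["eef_pos"],o["eef_rot"],o["finger_gap"],o["contact_force"])
E
```

```text
scene {'vfov': 57.59973823360341, 'cx': 277.75626455746897, 'cy': 211.03353352783617, 'R': array([[-0.86786672,  0.49654274, -0.01589572],
       [ 0.39000442,  0.66113907, -0.64093033],
       [-0.30774002, -0.5624415 , -0.76743445]]), 't': array([ 0.49113844, -0.16661948,  1.02523189])}
top {'vfov': 57.73307082751407, 'cx': 281.86003226407695, 'cy': 210.87458247178157, 'R': array([[ 0.008677  , -0.99993871, -0.00687652],
       [-0.98252519, -0.00724686, -0.18598853],
       [ 0.1859273 ,  0.00837017, -0.98252785]]), 't': array([0.00518135, 0.55848005, 0.96069176])}
0.1 [ 0.22534568 -0.44599636  0.23885971] [-5.05250837e-04  9.72763633e-01  2.31798721e-01 -1.10564625e-04] 0.085491182637375 [ 0.30850656 -0.86387402 -0.396266  ]
```

View pics/scene0.png

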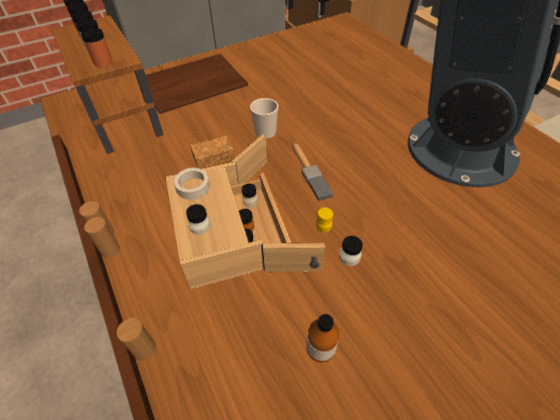

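View pics/top0.png

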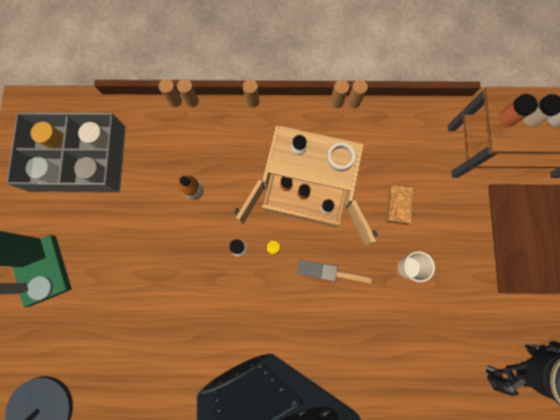

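Top view: cupboard at about (313,160), tray front (303,213), left door (250,201), right door (361,221). The yellow look-alike jar (273,247), front jar (237,247) and brush (335,272) are all in front. One closer crop for edges.

```bash
python3 - <<'E'
import cv2
a=cv2.imread("pics/top0.png")[120:260,225:415]
cv2.imwrite("pics/c1.png",cv2.resize(a,None,fx=4,fy=4,interpolation=cv2.INTER_CUBIC))
E
```

```text
(no output)
```

View pics/c1.png

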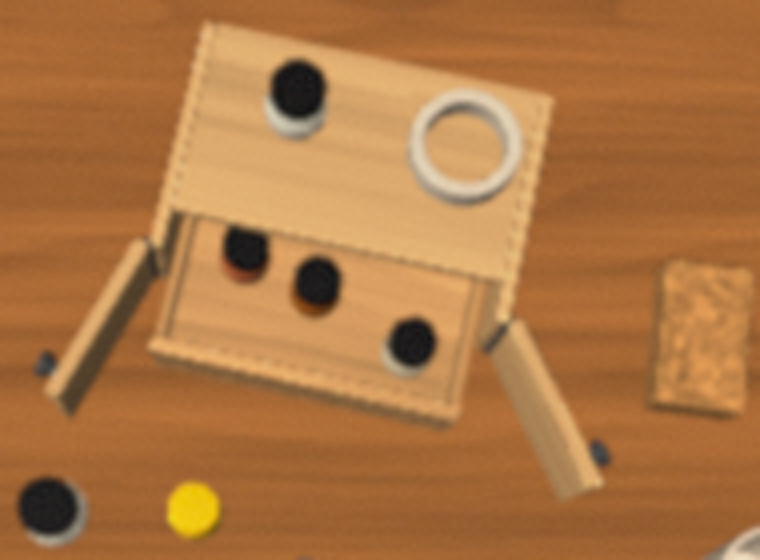

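The crop shows, in crop pixels, the cupboard top corners (207,24), (553,98), (172,208), (502,281). The tray's front top edge runs (150,350) to (455,415). The left door tip is (55,402), the right door tip (584,492). Knobs are on the outer faces.

```bash
cat > h.py <<'E'
import numpy as np
from bench import env
def ray(n,px,z):
    c=env.get_calibration(n); f=210/np.tan(np.radians(c["vfov"]/2)); R=np.array(c["R"]);t=np.array(c["t"])
    d=R.T@np.array([(px[0]-c["cx"])/f,(px[1]-c["cy"])/f,1]); o=-R.T@t
    return (o+d*(z-o[2])/d[2])
def proj(n,X):
    c=env.get_calibration(n); f=210/np.tan(np.radians(c["vfov"]/2))
    p=np.array(c["R"])@X+np.array(c["t"]); return p[:2]/p[2]*f+[c["cx"],c["cy"]]
E
python3 - <<'E'
from h import *
np.set_printoptions(precision=4,suppress=True)
cr=lambda p:(225+p[0]/4-.375,120+p[1]/4-.375)
P={k:ray("top",cr(p),z) for k,(p,z) in dict(BL=((207,24),.095),BR=((553,98),.095),FL=((172,208),.095),FR=((502,281),.095),
 WL=((155,272),.095),WR=((507,322),.095),TL=((150,350),.055),TR=((456,415),.055),dLt=((45,395),.092),dLi=((67,412),.092),dRi=((563,498),.092),dRo=((602,486),.092),
 dLh=((138,240),.092),dRh=((518,325),.092),yel=((193,508),.055),fj=((48,507),.055),knL=((44,364),.056),knR=((600,453),.056)).items()}
for k,v in P.items():print(k,v)
xa=(P["BL"]-P["FL"]+P["BR"]-P["FR"])[:2];ya=(P["BL"]-P["BR"]+P["FL"]-P["FR"])[:2]
print(np.arctan2(xa[1],xa[0]),np.arctan2(-ya[0],ya[1]),np.linalg.norm(ya)/2,np.linalg.norm(xa)/2)
# consistent fit: weighted yaw, front-plane origin
th=(np.arctan2(-ya[0],ya[1])*236+np.arctan2(xa[1],xa[0])*130)/366
ex=np.array([np.cos(th),np.sin(th)]);ey=np.array([-ex[1],ex[0]])
m=(P["BL"]+P["BR"]+P["FL"]+P["FR"])[:2]/4; O=m-ex*.091
print("yaw",th,"O",O)
for k,v in P.items(): d=v[:2]-O;print(k,d@ex,d@ey)
E
```

```text
BL [0.7809 0.0259 0.095 ]
BR [ 0.7305 -0.2021  0.095 ]
FL [0.6538 0.0472 0.095 ]
FR [ 0.6066 -0.1656  0.095 ]
WL [0.611  0.0575 0.095 ]
WR [ 0.5796 -0.1681  0.095 ]
TL [0.5677 0.0622 0.055 ]
TR [ 0.5255 -0.1401  0.055 ]
dLt [0.5306 0.1263 0.092 ]
dLi [0.5198 0.1119 0.092 ]
dRi [ 0.4676 -0.2009  0.092 ]
dRo [ 0.4753 -0.2256  0.092 ]
dLh [0.633 0.069 0.092]
dRh [ 0.5784 -0.1757  0.092 ]
yel [0.4629 0.0322 0.055 ]
fj [0.4628 0.1268 0.055 ]
knL [0.5575 0.1323 0.056 ]
knR [ 0.5009 -0.2336  0.056 ]
-0.22631696521732808 -0.21800641059926484 0.22574539965522822 0.1288079566803675
yaw -0.22095824693901406 O [ 0.6042 -0.0537]
BL 0.154997473733679 0.11641490201235973
BR 0.15580863353538651 -0.11710514426072055
FL 0.026336163759795393 0.10932951414562327
FR 0.026857728971139076 -0.10863927189726244
WL -0.01773260691438666 0.10997041255929846
WR 0.0011371726661839575 -0.11700765307662747
TL -0.06100112444887984 0.10511074504533906
TR -0.057790193060268884 -0.10154135838530227
dLt -0.11119971654757257 0.15948862302020583
dLi -0.11863799161095279 0.14313383419182427
dRi -0.10100469409207549 -0.17352531951160255
dRo -0.08803945075543215 -0.1959214692614577
dLh 0.0012475904216529901 0.12611120633586492
dRh 0.0015595158515191582 -0.1246230863126826
yel -0.15666094374846418 0.052921666131529876
fj -0.17749647145980527 0.14518732500485865
knL -0.08629088585970002 0.17125742453024906
knR -0.061293320725783224 -0.19814512221075464
```

```bash
cat >> h.py <<'E'
from scipy.spatial.transform import Rotation as Ro
TH=-0.221;EX=np.array([np.cos(TH),np.sin(TH)]);EY=np.array([-EX[1],EX[0]]);O=np.array([.6042,-.0537])
def w(x,y,z): return np.r_[O+x*EX+y*EY,z]
def cup(p): d=np.array(p)[:2]-O; return np.r_[d@EX,d@EY,p[2]]
def units(pts):
    o=env.get_obs();q=o["eef_rot"];R=Ro.from_quat([q[1],q[2],q[3],q[0]]).as_matrix()
    yaw=np.arctan2(R[1,0],R[0,0])
    print("cup tcp",np.round(cup(o["eef_pos"]),4),"turn",round(np.degrees(yaw-TH)/6,2),"q6",round(o["qpos"][5],2),"F",np.round(o["contact_force"],1),"t",o["time"])
    for p in pts: print(p,np.round(R.T@(w(*p)-o["eef_pos"])/.025,2))
E
python3 - <<'E'
from h import *
units([(-.09,.002,.2)])
for n,p,z in(("ink",(190,181),.12),):print(n,cup(ray("top",p,z)))
E
```

```text
cup tcp [-0.2836 -0.4658  0.2389] turn 6.58 q6 1.57 F [ 0.3 -0.9 -0.4] t 0.1
(-0.09, 0.002, 0.2) [17.87 -9.52  1.56]
ink [-0.04870446  0.29140644  0.12      ]
```

```bash
python3 -m handwheel '[6,-3,0.5,2, 12,-6,1,4.5, 17.87,-9.52,1.56,6.58, 17.87,-9.52,1.56,6.58, 17.87,-9.52,1.56,6.58, 17.87,-9.52,1.56,6.58, 17.87,-9.52,1.56,6.58, 17.87,-9.52,1.56,6.58, 17.87,-9.52,1.56,6.58, 17.87,-9.52,1.56,6.58, 17.87,-9.52,1.56,6.58, 17.87,-9.52,1.56,6.58, 17.87,-9.52,1.56,6.58, 17.87,-9.52,1.56,6.58, 17.87,-9.52,1.56,6.58, 17.87,-9.52,1.56,6.58, 17.87,-9.52,1.56,6.58, 17.87,-9.52,1.56,6.58]' 30
python3 -c "
from h import *
units([(-.09,.002,.1),(-.09,.002,.04)])"
```

```text
time: 1.6
eef_pos: [0.5097, -0.0736, 0.2006]
eef_rot: [-0.017, 0.997, -0.081, 0.001]
contact_force: [-0.5, -0.5, 0.6]
finger_gap: 0.0258
gripper_force: 0.0
cup tcp [-0.0879 -0.0401  0.2006] turn 0.56 q6 3.14 F [-0.5 -0.5  0.6] t 1.6
(-0.09, 0.002, 0.1) [ 0.02 -1.55  4.08]
(-0.09, 0.002, 0.04) [ 0.02 -1.47  6.48]
```

Joint 6 hit its limit, so I'll use the half-turned equivalent (turn about -29.4 units).

```bash
python3 -m handwheel '[0,0,0,-1.2, 0,0,0,-2.4, 0,0,0,-3.6, 0,0,0,-4.8, 0,0,0,-6, 0,0,0,-7.2, 0,0,0,-8.4, 0,0,0,-9.6, 0,0,0,-10.8, 0,0,0,-12, 0,0,0,-13, 0,0,0,-14, 0,0,0,-14.7, 0,0,0,-14.7, 0,0,0,-14.7, 0,0,0,-14.7]'
python3 -m handwheel '[0,0,0,-1.2, 0,0,0,-2.4, 0,0,0,-3.6, 0,0,0,-4.8, 0,0,0,-6, 0,0,0,-7.2, 0,0,0,-8.4, 0,0,0,-9.6, 0,0,0,-10.8, 0,0,0,-12, 0,0,0,-13, 0,0,0,-14, 0,0,0,-14.7, 0,0,0,-14.7, 0,0,0,-14.7, 0,0,0,-14.7]'
python3 -c "
from h import *
units([(-.09,.002,.1),(-.09,.002,.04)])"
```

```text
time: 2.93
eef_pos: [0.51, -0.0733, 0.2005]
eef_rot: [-0.012, 0.773, 0.634, 0.013]
contact_force: [0.2, -0.1, -0.2]
finger_gap: 0.0256
gripper_force: 0.0
time: 4.27
eef_pos: [0.5101, -0.0731, 0.2003]
eef_rot: [0.0, 0.114, 0.993, 0.017]
contact_force: [0.3, -0.2, -0.5]
finger_gap: 0.026
gripper_force: 0.0
cup tcp [-0.0875 -0.0396  0.2003] turn 29.93 q6 0.07 F [ 0.3 -0.2 -0.5] t 4.2667
(-0.09, 0.002, 0.1) [0.1  1.52 4.07]
(-0.09, 0.002, 0.04) [0.09 1.44 6.47]
```

```bash
python3 -m handwheel '[0.1,1.52,1,0, 0.1,1.52,2.5,0, 0.1,1.5,4.07,0, 0.1,1.47,5.3,0, 0.1,1.45,6.47,0, 0.1,1.45,6.47,0, 0.1,1.45,6.47,0]'
python3 -c "
from h import *
import cv2
cv2.imwrite('pics/s1.png',env.capture('scene')[100:310,130:410,::-1].repeat(2,0).repeat(2,1))
units([(-.075,.002,.04),(.005,.002,.04)])"
```

```text
time: 4.85
eef_pos: [0.5157, -0.0316, 0.0396]
eef_rot: [-0.001, 0.113, 0.993, 0.017]
contact_force: [1.2, -0.0, 0.8]
finger_gap: 0.0257
gripper_force: 0.0
cup tcp [-0.0899  0.0023  0.0411] turn 29.95 q6 0.14 F [-0.6  0.   0.6] t 4.9
(-0.075, 0.002, 0.04) [-0.6  -0.01  0.04]
(0.005, 0.002, 0.04) [-3.8   0.01  0.03]
```

View pics/s1.png

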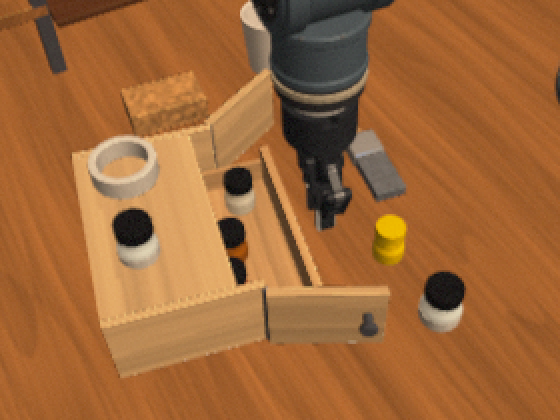

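Fingers stand in front of the tray's front wall at mid width, clear of the yellow jar. Pushing gently.

```bash
python3 -m handwheel '[-0.15,0,0,0, -0.3,0,0,0, -0.4,0,0,0, -0.5,0,0,0, -0.6,0,0,0, -0.75,0,0,0, -0.9,0,0,0, -1.05,0,0,0, -1.2,0,0,0, -1.35,0,0,0, -1.5,0,0,0, -1.65,0,0,0, -1.8,0,0,0, -1.95,0,0,0, -2.1,0,0,0, -2.25,0,0,0, -2.4,0,0,0, -2.5,0,0,0]'
python3 -m handwheel '[-0.1,0,0,0, -0.2,0,0,0, -0.3,0,0,0, -0.4,0,0,0, -0.5,0,0,0, -0.6,0,0,0]'
python3 -c "
from h import *
units([(-.003,.002,.04)])"
```

```text
time: 6.4
eef_pos: [0.5769, -0.0455, 0.0395]
eef_rot: [-0.001, 0.112, 0.994, 0.017]
contact_force: [-8.4, 1.7, 8.2]
finger_gap: 0.0253
gripper_force: 4.4
time: 6.9
eef_pos: [0.5913, -0.0487, 0.0395]
eef_rot: [-0.001, 0.112, 0.994, 0.017]
contact_force: [-8.8, 2.2, 7.5]
finger_gap: 0.0258
gripper_force: 4.6
cup tcp [-0.0137  0.002   0.0395] turn 29.97 q6 0.12 F [-8.8  2.2  7.5] t 6.9
(-0.003, 0.002, 0.04) [-0.43  0.   -0.02]
```

```bash
python3 -c "
from h import *
import cv2
a=env.capture('scene')[130:290,150:350,::-1];cv2.imwrite('pics/s2.png',cv2.resize(a,None,fx=3.5,fy=3.5,interpolation=2))"
```

```text
(no output)
```

View pics/s2.png

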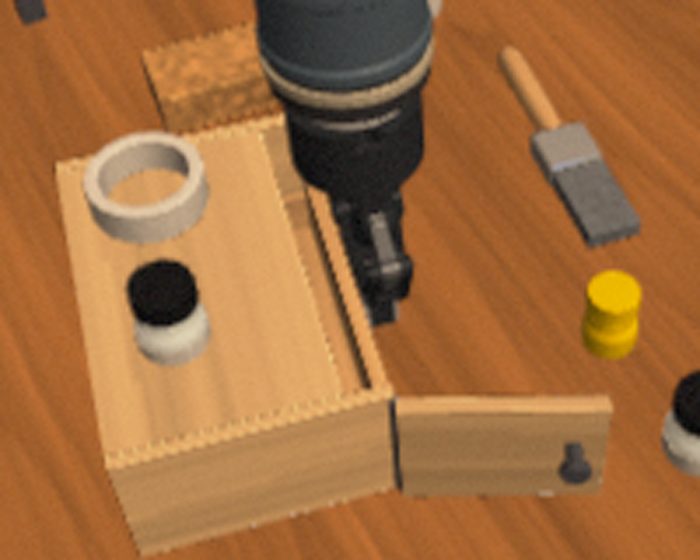

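The tray is nearly in, flat and square, with nothing else touched. Pushing on to the stop in small steps.

```bash
python3 -m handwheel '[-0.08,0,0,0, -0.16,0,0,0, -0.24,0,0,0, -0.32,0,0,0]'
python3 -m handwheel '[-0.04,0,0,0, -0.08,0,0,0, -0.12,0,0,0]'
python3 -c "
from h import *
units([(-.003,.002,.04)])"
```

```text
time: 7.28
eef_pos: [0.5992, -0.0505, 0.0395]
eef_rot: [-0.001, 0.112, 0.994, 0.017]
contact_force: [-8.9, 2.4, 6.3]
finger_gap: 0.0256
gripper_force: 4.1
time: 7.53
eef_pos: [0.602, -0.0512, 0.0395]
eef_rot: [-0.001, 0.112, 0.994, 0.017]
contact_force: [-7.3, 1.8, 6.9]
finger_gap: 0.0259
gripper_force: 4.2
cup tcp [-0.0027  0.002   0.0395] turn 29.97 q6 0.12 F [-7.3  1.8  6.9] t 7.5333
(-0.003, 0.002, 0.04) [ 0.01  0.   -0.02]
```

```bash
python3 -m handwheel '[-0.04,0,0,0, -0.08,0,0,0]'
python3 -m handwheel '[-0.04,0,0,0, -0.08,0,0,0]'
python3 -m handwheel '[-0.04,0,0,0, -0.08,0,0,0]'
```

```text
time: 7.7
eef_pos: [0.6033, -0.0515, 0.0394]
eef_rot: [-0.001, 0.112, 0.994, 0.017]
contact_force: [-18.6, 4.2, 15.4]
finger_gap: 0.0256
gripper_force: 9.4
time: 7.87
eef_pos: [0.6034, -0.0516, 0.0393]
eef_rot: [-0.003, 0.112, 0.994, 0.017]
contact_force: [-32.5, 6.2, 24.9]
finger_gap: 0.0253
gripper_force: 16.5
time: 8.03
eef_pos: [0.6035, -0.0517, 0.0392]
eef_rot: [-0.005, 0.112, 0.994, 0.018]
contact_force: [-46.8, 9.2, 39.5]
finger_gap: 0.0257
gripper_force: 24.2
```

Stop reached (TCP at -1.5 mm ⇒ front face about +9 mm, as expected). Back off and rise, then look.

```bash
python3 -m handwheel '[0.3,0,0,0, 0.8,0,0,0, 1.4,0,0,0, 2,0,-0.5,0, 2,0,-1.8,0, 2,0,-3.2,0, 2,0,-4.6,0, 2,0,-4.6,0]' 0
python3 -c "
from h import *
import cv2
a=env.capture('top')[110:270,220:420,::-1];cv2.imwrite('pics/t2.png',cv2.resize(a,None,fx=4,fy=3.75,interpolation=2))
def lp(y0,r,th):
    s=1
    n=np.array([-np.cos(th),np.sin(th)]);d=np.array([-np.sin(th),-np.cos(th)])
    off=.010+11e-3*abs(n[0])+14.5e-3*abs(n[1])
    return np.array([0,.118])+r*d+off*n
P=[]
for th in(1.78,1.5,1.2,.9,.6,.3,0):
    p=lp(0,.058,th);print(th,np.round(p,4))
units([(-.075,.21,.16),(-.075,.21,.063)])"
```

```text
time: 8.7
eef_pos: [0.5624, -0.046, 0.1614]
eef_rot: [0.005, 0.112, 0.994, 0.017]
contact_force: [1.5, -0.7, -0.0]
finger_gap: -0.0002
gripper_force: 0.0
1.78 [-0.0512  0.1559]
1.5 [-0.0596  0.1391]
1.2 [-0.064   0.1226]
0.9 [-0.063  0.104]
0.6 [-0.0553  0.0855]
0.3 [-0.0408  0.0699]
0 [-0.021  0.06 ]
cup tcp [-0.0433 -0.0017  0.1583] turn 29.97 q6 0.12 F [ 0.3  0.1 -1.1] t 8.75
(-0.075, 0.21, 0.16) [1.3  8.46 0.23]
(-0.075, 0.21, 0.063) [1.31 8.32 4.1 ]
```

View pics/t2.png

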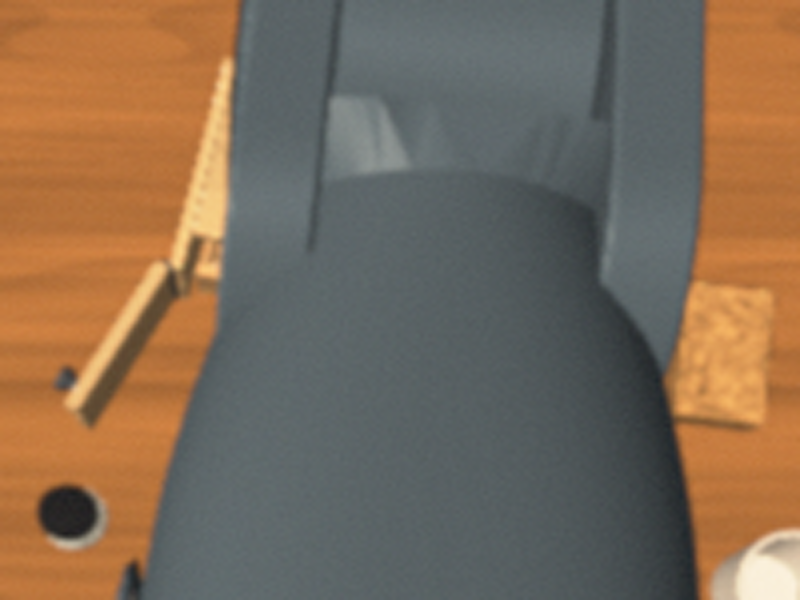

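The arm hides the cupboard from above. The left door has not moved. Going outside the left door.

```bash
python3 -c "
from h import *
units([(-.048,.2,.16),(-.048,.2,.063)])"
python3 -m handwheel '[0.1,1.6,0.2,0, 0.2,3.2,0.2,0, 0.2,4.8,0.2,0, 0.2,6.4,0.2,0, 0.2,8,0.2,0, 0.2,8,0.2,0, 0.2,8,0.2,0]'
python3 -c "
from h import *
import cv2
a=env.capture('scene')[130:290,150:350,::-1];cv2.imwrite('pics/s3.png',cv2.resize(a,None,fx=4,fy=3.75,interpolation=2))
units([(-.048,.195,.16),(-.048,.195,.063)])"
```

```text
cup tcp [-0.0433 -0.0017  0.1583] turn 29.97 q6 0.12 F [ 0.3  0.1 -1.1] t 8.75
(-0.048, 0.2, 0.16) [0.22 8.06 0.21]
(-0.048, 0.2, 0.063) [0.23 7.93 4.09]
time: 9.33
eef_pos: [0.5989, 0.1526, 0.1553]
eef_rot: [-0.0, 0.111, 0.994, 0.017]
contact_force: [0.3, -0.2, -0.7]
finger_gap: 0.0
gripper_force: 0.0
cup tcp [-0.0502  0.1986  0.1555] turn 29.98 q6 0.45 F [-0.1 -0.6 -0.6] t 9.3833
(-0.048, 0.195, 0.16) [-0.09 -0.14 -0.19]
(-0.048, 0.195, 0.063) [-0.11 -0.27  3.69]
```

View pics/s3.png

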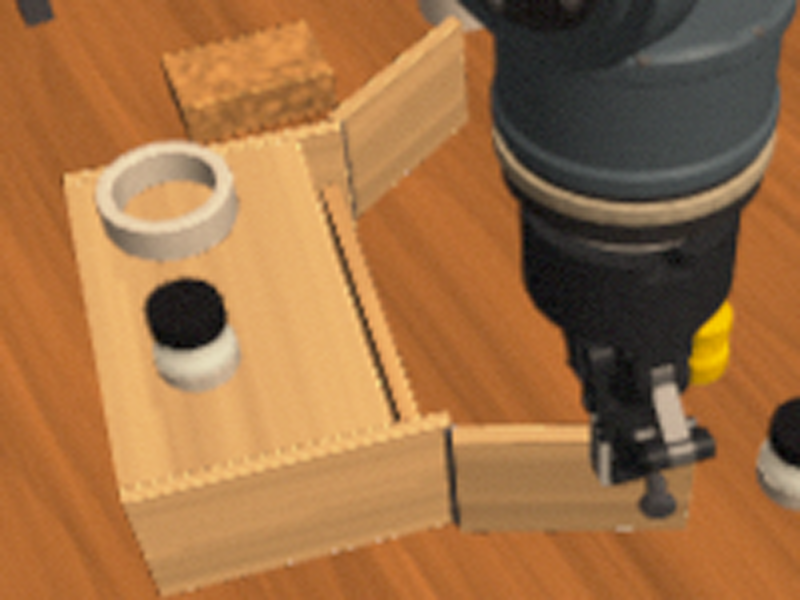

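The tray is fully in, parallel to the front plane; bystanders unmoved. Lowering beside the left door.

```bash
python3 -m handwheel '[-0.1,-0.1,1.2,0, -0.1,-0.2,2.4,0, -0.1,-0.27,3.69,0, -0.1,-0.27,3.69,0, -0.1,-0.27,3.69,0]'
python3 -c "
from h import *
units([(-.0512,.160,.063),(-.0596,.1391,.063),(-.064,.1226,.063),(-.063,.104,.063),(-.0553,.0855,.063),(-.0408,.0699,.063),(-.023,.06,.063),(-.019,.06,.063)])"
```

```text
time: 9.8
eef_pos: [0.5992, 0.1452, 0.0633]
eef_rot: [-0.001, 0.113, 0.993, 0.017]
contact_force: [-0.0, 0.2, 0.3]
finger_gap: 0.0001
gripper_force: 0.0
cup tcp [-0.0485  0.1929  0.0633] turn 29.95 q6 0.45 F [-0.   0.2  0.3] t 9.8
(-0.0512, 0.16, 0.063) [ 0.1  -1.32 -0.03]
(-0.0596, 0.1391, 0.063) [ 0.43 -2.16 -0.05]
(-0.064, 0.1226, 0.063) [ 0.61 -2.82 -0.07]
(-0.063, 0.104, 0.063) [ 0.56 -3.56 -0.1 ]
(-0.0553, 0.0855, 0.063) [ 0.25 -4.3  -0.12]
(-0.0408, 0.0699, 0.063) [-0.33 -4.92 -0.15]
(-0.023, 0.06, 0.063) [-1.05 -5.31 -0.17]
(-0.019, 0.06, 0.063) [-1.21 -5.31 -0.17]
```

```bash
python3 -m handwheel '[0,-0.4,0,0, 0.1,-0.8,0,0, 0.1,-1.1,0,0, 0.1,-1.32,0,0, 0.2,-1.6,0,0, 0.33,-1.9,0,0, 0.43,-2.16,-0.05,0, 0.53,-2.5,-0.05,0, 0.6,-2.82,-0.07,0, 0.6,-3.1,-0.1,0, 0.58,-3.35,-0.1,0, 0.56,-3.56,-0.1,0, 0.46,-3.8,-0.1,0, 0.36,-4.05,-0.1,0, 0.25,-4.3,-0.12,0, 0.05,-4.5,-0.12,0, -0.14,-4.72,-0.15,0, -0.33,-4.92,-0.15,0]'
python3 -c "
from h import *
units([(-.0408,.0699,.063),(-.023,.06,.063),(-.019,.06,.063)])"
```

```text
time: 11.3
eef_pos: [0.5814, 0.0242, 0.0636]
eef_rot: [0.0, 0.112, 0.994, 0.017]
contact_force: [-0.6, 2.6, -0.1]
finger_gap: -0.0001
gripper_force: 1.3
cup tcp [-0.0393  0.071   0.0636] turn 29.97 q6 0.25 F [-0.6  2.6 -0.1] t 11.3
(-0.0408, 0.0699, 0.063) [ 0.06 -0.04  0.02]
(-0.023, 0.06, 0.063) [-0.65 -0.44  0.01]
(-0.019, 0.06, 0.063) [-0.81 -0.44  0.01]
```

```bash
python3 -m handwheel '[-0.15,-0.15,0,0, -0.3,-0.25,0,0, -0.45,-0.35,0,0, -0.55,-0.4,0,0, -0.65,-0.44,0,0]'
python3 -m handwheel '[-0.04,0,0,0, -0.08,0,0,0]'
python3 -m handwheel '[-0.04,0,0,0, -0.08,0,0,0]'
python3 -c "
from h import *
units([(-.019,.06,.063)])"
```

```text
time: 11.72
eef_pos: [0.5947, 0.0103, 0.0631]
eef_rot: [0.0, 0.112, 0.994, 0.017]
contact_force: [-0.5, 2.3, 0.0]
finger_gap: 0.0001
gripper_force: 0.7
time: 11.88
eef_pos: [0.5965, 0.0099, 0.0631]
eef_rot: [0.0, 0.112, 0.994, 0.017]
contact_force: [-2.0, -1.0, -0.3]
finger_gap: -0.0001
gripper_force: 0.6
time: 12.05
eef_pos: [0.5983, 0.0096, 0.0632]
eef_rot: [0.0, 0.112, 0.994, 0.017]
contact_force: [-1.8, -0.4, 0.2]
finger_gap: 0.0004
gripper_force: 0.6
cup tcp [-0.0196  0.0605  0.0632] turn 29.97 q6 0.22 F [-1.8 -0.4  0.2] t 12.05
(-0.019, 0.06, 0.063) [-0.02 -0.02  0.01]
```

```bash
python3 -m handwheel '[-0.04,0,0,0, -0.08,0,0,0]'
python3 -m handwheel '[-0.04,0,0,0, -0.08,0,0,0]'
python3 -m handwheel '[-0.04,0,0,0, -0.08,0,0,0]'
python3 -m handwheel '[-0.04,0,0,0, -0.08,0,0,0]' | grep -E "pos|contact"
```

```text
time: 12.22
eef_pos: [0.599, 0.0095, 0.0631]
eef_rot: [-0.001, 0.112, 0.994, 0.017]
contact_force: [-18.2, 2.1, 11.9]
finger_gap: 0.0002
gripper_force: 9.0
time: 12.38
eef_pos: [0.5991, 0.0094, 0.063]
eef_rot: [-0.003, 0.112, 0.994, 0.017]
contact_force: [-33.2, 5.4, 23.9]
finger_gap: -0.0005
gripper_force: 16.6
time: 12.55
eef_pos: [0.5993, 0.0094, 0.0629]
eef_rot: [-0.004, 0.112, 0.994, 0.018]
contact_force: [-48.1, 7.1, 35.4]
finger_gap: -0.0003
gripper_force: 24.1
eef_pos: [0.5993, 0.0093, 0.0628]
contact_force: [-62.0, 10.3, 45.4]
```

Left door is against its stop. Retreat and rise, then go to the right door.

```bash
python3 -m handwheel '[0.3,0,0,0, 0.8,0,0,0, 1.4,0,0,0, 2,0,-0.6,0, 2,0,-2,0, 2,0,-3.4,0, 2,0,-4,0, 2,0,-4,0]'
python3 -c "
from h import *
print(cup(ray('top',(400,203),.035)))
P=[]
for th in(2.0,1.8,1.5,1.2,.9,.6,.3,0.03):
    n=np.array([-np.cos(th),np.sin(th)]);d=np.array([-np.sin(th),-np.cos(th)])
    p=np.array([0,.118])+.058*d+(.010+11e-3*abs(n[0])+14.5e-3*abs(n[1]))*n
    P.append((round(p[0],4),round(-p[1],4),.063))
units([(-.018,-.207,.165),(-.018,-.207,.063)]+P)"
```

```text
time: 13.38
eef_pos: [0.5591, 0.0156, 0.1676]
eef_rot: [0.004, 0.112, 0.994, 0.018]
contact_force: [0.7, -0.3, 0.1]
finger_gap: -0.0002
gripper_force: 0.0
[ 0.03828375 -0.2543338   0.035     ]
cup tcp [-0.0592  0.0578  0.1676] turn 29.97 q6 0.23 F [ 0.7 -0.3  0.1] t 13.3833
(-0.018, -0.207, 0.165) [ -1.68 -10.58  -0.27]
(-0.018, -0.207, 0.063) [ -1.67 -10.73   3.81]
(np.float64(-0.0412), np.float64(-0.1674), 0.063) [-0.74 -9.15  3.86]
(np.float64(-0.0504), np.float64(-0.1571), 0.063) [-0.37 -8.74  3.87]
(np.float64(-0.0596), np.float64(-0.1391), 0.063) [ 0.   -8.02  3.9 ]
(np.float64(-0.064), np.float64(-0.1226), 0.063) [ 0.18 -7.36  3.92]
(np.float64(-0.063), np.float64(-0.104), 0.063) [ 0.15 -6.62  3.95]
(np.float64(-0.0553), np.float64(-0.0855), 0.063) [-0.16 -5.88  3.98]
(np.float64(-0.0408), np.float64(-0.0699), 0.063) [-0.74 -5.25  4.  ]
(np.float64(-0.0232), np.float64(-0.0607), 0.063) [-1.44 -4.88  4.02]
```

```bash
python3 -m handwheel '[0,-1.6,0,0, 0,-3.2,0,0, 0,-4.8,-0.1,0, -0.2,-6.4,-0.2,0, -0.7,-8,-0.3,0, -1.2,-9.4,-0.3,0, -1.67,-10.65,-0.3,0, -1.67,-10.65,0,0, -1.67,-10.65,0,0, -1.67,-10.7,1,0, -1.67,-10.7,2.2,0, -1.67,-10.73,3.3,0, -1.67,-10.73,3.8,0, -1.67,-10.73,3.8,0]'
python3 -c "
from h import *
import cv2
a=env.capture('scene')[90:290,150:410,::-1];cv2.imwrite('pics/s4.png',cv2.resize(a,None,fx=3,fy=3,interpolation=2))
P=[(-.0412,-.1674),(-.0504,-.1571),(-.0596,-.1391),(-.064,-.1226),(-.063,-.104),(-.0553,-.0855),(-.0408,-.0699),(-.0232,-.0607)]
units([(*p,.063) for p in P])"
```

```text
time: 14.55
eef_pos: [0.5366, -0.2496, 0.056]
eef_rot: [-0.002, 0.111, 0.994, 0.018]
contact_force: [-0.9, -0.2, 0.4]
finger_gap: 0.0004
gripper_force: 0.0
cup tcp [-0.0219 -0.2064  0.058 ] turn 29.98 q6 -0.23 F [-0.3 -0.3  0.9] t 14.6
(-0.0412, -0.1674, 0.063) [ 0.78  1.56 -0.14]
(-0.0504, -0.1571, 0.063) [ 1.14  1.97 -0.12]
(-0.0596, -0.1391, 0.063) [ 1.51  2.69 -0.1 ]
(-0.064, -0.1226, 0.063) [ 1.69  3.35 -0.07]
(-0.063, -0.104, 0.063) [ 1.65  4.09 -0.05]
(-0.0553, -0.0855, 0.063) [ 1.35  4.83 -0.02]
(-0.0408, -0.0699, 0.063) [ 0.77  5.46 -0.  ]
(-0.0232, -0.0607, 0.063) [0.06 5.83 0.01]
```

View pics/s4.png

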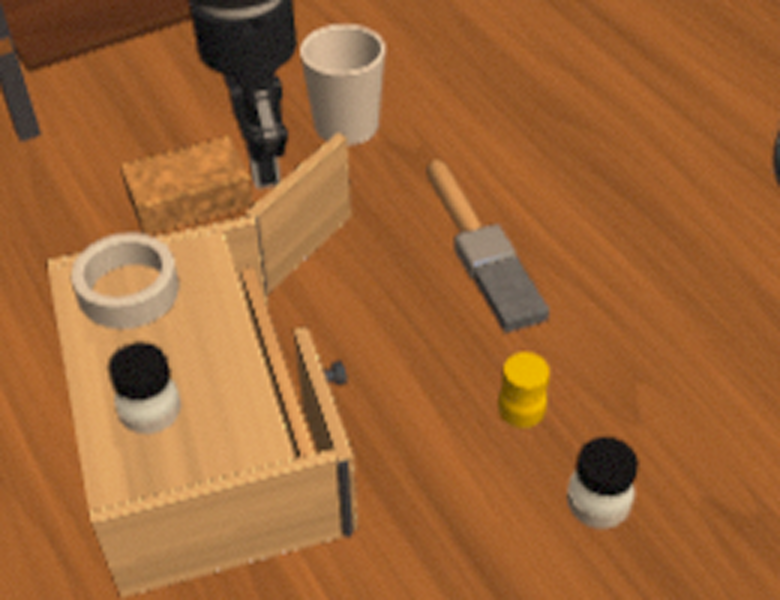

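The left door rebounded to about 0.25 rad after the hard press; I'll reclose it gently. First check that the tray didn't rebound, using the edge in the earlier picture and in this one.

```bash
python3 -c "
from h import *
import cv2
for p in((332,190),(412,418)): print('s3',cup(ray('scene',(150+p[0]/4,130+p[1]/3.75),.055)))
for p in((248,270),(304,450)): print('s4',cup(ray('scene',(150+p[0]/3,90+p[1]/3),.055)))
for p in((227,230),(333,452)): print('front wall tops',cup(ray('scene',(150+p[0]/3,90+p[1]/3),.095)))
print([proj('scene',w(.008,y,.055)) for y in(-.1,.1)])
a=env.capture('scene')[150:250,210:285,::-1];cv2.imwrite('pics/s5.png',cv2.resize(a,None,fx=6,fy=6,interpolation=2))
"
```

```text
s3 [ 0.01459743 -0.09869529  0.055     ]
s3 [0.01422271 0.08220652 0.055     ]
s4 [ 0.01485466 -0.10105001  0.055     ]
s4 [0.01652655 0.07764454 0.055     ]
front wall tops [ 0.02522474 -0.10709808  0.095     ]
front wall tops [0.00395738 0.11329006 0.095     ]
[array([235.64775336, 179.65487484]), array([258.26938434, 247.62389931])]
```

View pics/s5.png

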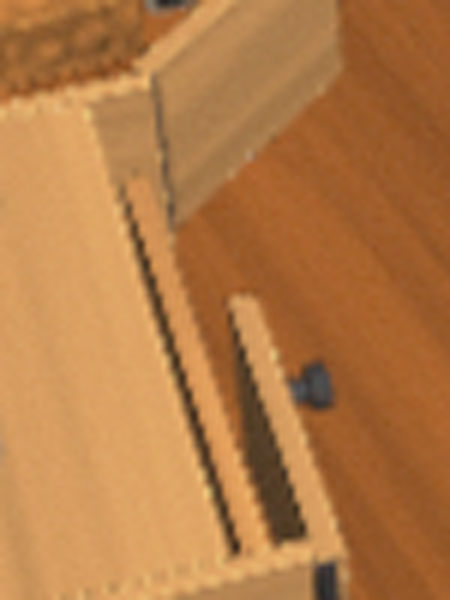

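The tray front lies at about 8–10 mm behind the front plane: fully in. Now the right door, ending gently.

```bash
python3 -m handwheel '[0.25,0.5,-0.1,0, 0.5,1,-0.1,0, 0.78,1.5,-0.1,0, 0.95,1.75,-0.1,0, 1.14,1.97,-0.1,0, 1.32,2.33,-0.1,0, 1.51,2.69,-0.1,0, 1.6,3,-0.1,0, 1.69,3.35,-0.1,0, 1.68,3.7,-0.1,0, 1.65,4.09,-0.05,0, 1.5,4.45,-0.05,0, 1.35,4.83,0,0, 1.1,5.15,0,0, 0.77,5.46,0,0, 0.5,5.6,0,0, 0.35,5.7,0,0, 0.2,5.78,0,0, 0.15,5.8,0,0, 0.15,5.8,0,0]'
python3 -c "
from h import *
units([(-.0232,-.0607,.063),(-.019,-.06,.063)])"
```

```text
time: 16.32
eef_pos: [0.5675, -0.1098, 0.064]
eef_rot: [0.001, 0.112, 0.994, 0.017]
contact_force: [0.5, -0.5, -0.1]
finger_gap: 0.0001
gripper_force: 0.0
cup tcp [-0.0235 -0.0627  0.064 ] turn 29.97 q6 0.02 F [ 0.5 -0.5 -0.1] t 16.3167
(-0.0232, -0.0607, 0.063) [-0.01  0.08  0.04]
(-0.019, -0.06, 0.063) [-0.18  0.11  0.04]
```

```bash
for i in 1; do python3 -m handwheel '[-0.02,0,0,0, -0.04,0,0,0, -0.06,0,0,0, -0.08,0,0,0, -0.1,0,0,0, -0.12,0,0,0, -0.14,0,0,0, -0.15,0,0,0, -0.16,0,0,0]' | grep -E "pos|contact"; python3 -m handwheel '[-0.01,0,0,0, -0.02,0,0,0]' | grep -E "pos|contact"; python3 -m handwheel '[-0.01,0,0,0, -0.02,0,0,0]' | grep -E "pos|contact"; done
python3 -c "
from h import *
units([])"
```

```text
eef_pos: [0.571, -0.1106, 0.064]
contact_force: [-1.5, 0.9, -1.2]
eef_pos: [0.5714, -0.1108, 0.064]
contact_force: [-0.7, 1.3, -0.8]
eef_pos: [0.5719, -0.1109, 0.064]
contact_force: [-1.0, 0.6, 0.0]
cup tcp [-0.0189 -0.0629  0.064 ] turn 29.97 q6 0.01 F [-1.   0.6  0. ] t 17.4
```

```bash
python3 -m handwheel '[-0.01,0,0,0, -0.02,0,0,0]' | grep -E "pos|contact"; python3 -m handwheel '[-0.01,0,0,0, -0.02,0,0,0]' | grep -E "pos|contact";python3 -m handwheel '[-0.01,0,0,0, -0.02,0,0,0]' | grep -E "pos|contact"
```

```text
eef_pos: [0.5722, -0.1109, 0.0639]
contact_force: [-3.9, 1.7, 2.4]
eef_pos: [0.5722, -0.1109, 0.0639]
contact_force: [-8.2, 3.1, 4.1]
eef_pos: [0.5723, -0.1109, 0.0639]
contact_force: [-10.6, 4.0, 8.4]
```

```bash
python3 -m handwheel '[0.01,0,0,0, 0.02,0,0,0, 0.03,0,0,0, 0.05,0,0,0, 0.07,0,0,0, 0.1,0,0,0, 0.3,0,0,0, 0.8,0,0,0, 1.6,0,0,0, 2.4,0,0,0, 2.8,0,-1,0, 2.8,0.5,-2,0, 2.8,2,-2,0, 2.8,3.5,-2,0, 2.8,4.8,-2,0, 2.8,4.9,-1.5,0, 2.8,4.9,-0.7,0, 2.8,4.9,0.1,0, 2.8,4.9,0.1,0]'
python3 -c "
from h import *
units([(-.04,.06,.063),(-.021,.06,.063)])
import cv2
a=env.capture('scene')[120:280,150:350,::-1];cv2.imwrite('pics/s6.png',cv2.resize(a,None,fx=4,fy=3.75,interpolation=2))"
```

```text
time: 19.48
eef_pos: [0.5301, 0.0241, 0.0628]
eef_rot: [-0.002, 0.112, 0.994, 0.017]
contact_force: [-1.4, -0.3, -0.9]
finger_gap: -0.0001
gripper_force: 0.0
cup tcp [-0.0893  0.0597  0.0628] turn 29.97 q6 0.25 F [-1.4 -0.3 -0.9] t 19.4833
(-0.04, 0.06, 0.063) [-1.97  0.02 -0.02]
(-0.021, 0.06, 0.063) [-2.73  0.02 -0.03]
```

View pics/s6.png

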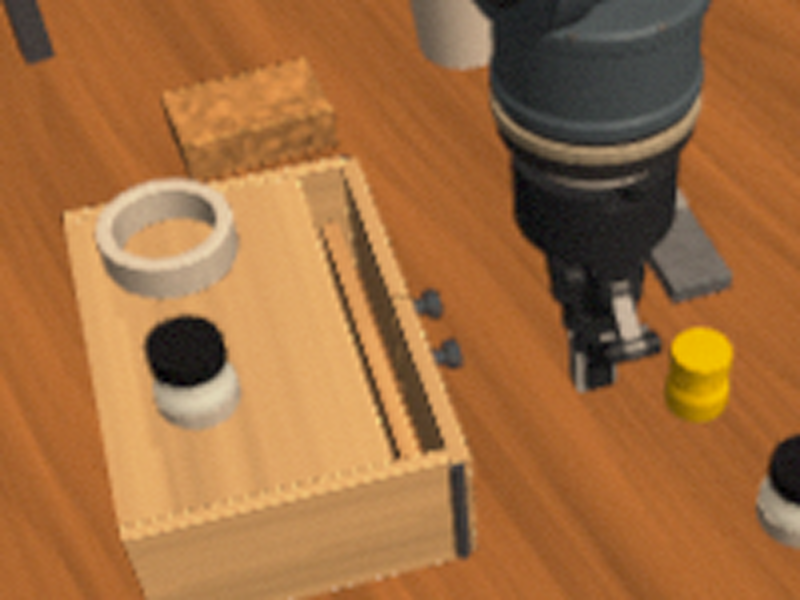

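Both doors now look shut (line from (355,165) to (460,455), seam at (405,298)). I'll still press the left one gently to its stop.

```bash
python3 -m handwheel '[-0.4,0,0,0, -0.8,0,0,0, -1.2,0,0,0, -1.6,0,0,0, -2,0,0,0, -2.2,0,0,0, -2.4,0,0,0, -2.5,0,0,0, -2.6,0,0,0, -2.65,0,0,0, -2.7,0,0,0, -2.72,0,0,0, -2.74,0,0,0, -2.76,0,0,0, -2.76,0,0,0]' | grep -E "pos|contact"
python3 -m handwheel '[-0.02,0,0,0, -0.03,0,0,0]' | grep -E "pos|contact"; python3 -m handwheel '[-0.01,0,0,0, -0.03,0,0,0]' | grep -E "pos|contact"
python3 -c "
from h import *
units([])"
```

```text
eef_pos: [0.5988, 0.0087, 0.0656]
contact_force: [-6.9, 1.8, 5.6]
eef_pos: [0.5988, 0.0087, 0.0656]
contact_force: [-13.8, 2.4, 11.5]
eef_pos: [0.5989, 0.0086, 0.0656]
contact_force: [-20.5, 3.7, 15.4]
cup tcp [-0.0189  0.0597  0.0656] turn 29.97 q6 0.22 F [-20.5   3.7  15.4] t 21.1167
```

```bash
python3 -m handwheel '[0.01,0,0,0, 0.02,0,0,0, 0.03,0,0,0, 0.04,0,0,0, 0.05,0,0,0, 0.06,0,0,0, 0.07,0,0,0, 0.09,0,0,0, 0.12,0,0,0, 0.16,0,0,0, 0.25,0,0,0, 0.5,0,0,0, 1,0,0,0, 2,0,0,0, 3,0,0,0, 3.5,0,-1,0, 3.5,0,-2.5,0, 3.5,0,-4,0, 3.5,0,-4,0, 3.5,0,-4,0]' | grep -E "time|pos|contact"
python3 -m handwheel '[0,0,0,0, 0,0,0,0, 0,0,0,0, 0,0,0,0, 0,0,0,0, 0,0,0,0, 0,0,0,0, 0,0,0,0, 0,0,0,0, 0,0,0,0, 0,0,0,0, 0,0,0,0]' | grep time
python3 -c "
from h import *
import cv2
for y in(.118,0,-.118): print(y,(proj('scene',w(0,y,.092))-[210,140])*8, (proj('scene',w(-.01,y,.092))-[210,140])*8)
a=env.capture('scene')[140:215+20,210:290,::-1];cv2.imwrite('pics/s7.png',cv2.resize(a,None,fx=6.3,fy=6.3,interpolation=2))"
```

```text
time: 22.78
eef_pos: [0.5163, 0.0243, 0.168]
contact_force: [-1.1, 0.3, -0.5]
time: 23.78
0.118 [429.96501621 823.9485128 ] [470.35362466 813.43675747]
0 [307.3616296  470.92642266] [344.35324241 462.14957464]
-0.118 [205.21463932 176.8061295 ] [239.33344831 169.35595803]
```

View pics/s7.png

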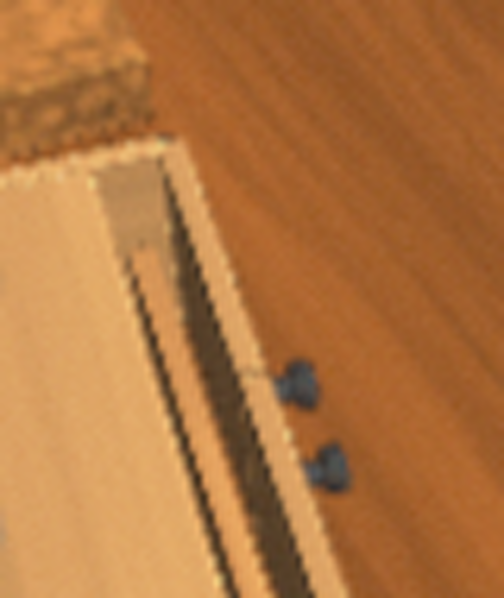

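Doors are flush in a straight line with the seam where predicted. Quick numeric check of both doors' outer top edges.

```bash
python3 -c "
from h import *
im=env.capture('scene').astype(float)
b=im[:,:,2]*1.0
res={'R':[], 'L':[]}
for k,ys in(('R',np.linspace(-.10,-.015,18)),('L',np.linspace(.035,.105,15))):
    for y in ys:
        best=[]
        xs=np.arange(-.022,-.001,.0005)
        v=[]
        import cv2
        P=np.array([proj('scene',w(x,y,.092)) for x in xs],np.float32)
        v=cv2.remap(im.astype(np.float32).mean(2),P[:,0].copy(),P[:,1].copy(),1).ravel()
        res[k].append((y,xs[np.argmax(np.gradient(cv2.GaussianBlur(v.reshape(-1,1),(1,5),0).ravel()))]))
    a=np.array(res[k]);p=np.polyfit(a[:,0],a[:,1],1);print(k,'slope',p[0],'x@mid',np.median(a[:,1]),np.round(a[::4,1],4))
"
```

```text
R slope -0.0034055727554179447 x@mid -0.006999999999999985 [-0.007  -0.007  -0.0065 -0.006  -0.0075]
L slope 0.0010714285714285338 x@mid -0.007499999999999986 [-0.0075 -0.007  -0.0075 -0.008 ]
```

Both doors are shut to within a few milliradians, and the arm is clear.

```bash
python3 -c "
from bench import env
print(env.sign_off())"
```

```text
the job is handed in; nothing more can be done
None
```

The job is handed in at about 24 s: the tray was pushed fully in first, then both doors were shut (the left rebounded open once and was pressed shut again gently), with no bystander seen to move.

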